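# Wedge a cut panel tight in the laser fixture

### The arm

A 6-joint arm with a two-finger parallel gripper is mounted at the origin on the work surface. World frame = base frame: x ahead of the robot, y to its left, z up, the work surface at z = 0. Lengths are in m, angles in degrees, forces in N, time in s.
With the tool pointing down it reaches from about 0.375 to 0.9 m from the base axis. Payload 3.1 kg.
Tool frame: the origin (TCP) lies on the centre line of the jaws, within the pads' length; the fingertips stand 17 mm ahead of it and the grasp point (between the pads) lies 2 mm behind it; z points along the fingers, y is the line along which they close (so a half turn about z gives the same grasp; the last joint's range is limited). The gripper opens to 87 mm and grips with 3 to 60 N. Pads are 19 mm wide; open, the fingers measure 117 mm over their backs; the gripper's body (75 mm by 190 mm) begins 51 mm behind the grasp point.
Start: joints at [56.064, 30.224, 82.088, -0, 67.689, -10.227], TCP at [0.251, 0.572, 0.24] pointing down, gripper open.
Joint ranges: [-176.69, 176.69], [-43.24, 126.21], [12.49, 139.97], [-82, 262], [0, 151.66], [-163.58, 163.58]. Speed limits (degrees/s): [159.86, 159.86, 180, 180, 180, 180].

### API

Orientations are given as a 3x3 rotation matrix whose columns are the frame's x, y, z axes.
In Python, from rig import bot, imaging, finder gives the robot as it stands. The module is installed in compiled form; this text tells all that it offers.
- The arm moves only by the tool play_rows, never from a script. Its argument "motion" is a list that holds one entry, the list of rows, each a list of 6 numbers: the shift along the tool's x, y, z in parts of the range, where 1.0 means 0.3 m, then the turn, a rotation vector about the tool's x, y, z in normalised numbers (1 is 90 degrees). In form: [[[dx, dy, dz, wx, wy, wz], ...]]. A call has 1 to 8 rows; each row is the pose to reach, as a shift and turn from the pose commanded when the call began, along the tool's axes at that moment; what a row does not reach only later rows make up. A row lasts 1/12 s, in which the tool goes at most 41.7 mm and 7.16 degrees, less where a joint would pass 70% of its speed; a pose out of reach is approached as far as the arm can. A call with a gripper value outside its range is refused whole. "fingers" is the finger opening in m, from 0 to 0.087, set as the call begins (left out, the last holds). The fingers move at their own pace and stop on an object; the grip force is fixed at half the most. Time passes only in rows, so rows that repeat a pose let the fingers close. It gives the time, the measured TCP pose, the force, the opening and the grip force at its end, in the units of the state.
- bot.read_state(): the state, without advancing time (a new reading comes with each control period).
- imaging.capture(name): name is "side" or "top"; returns a dict with "frame" (384x512x3 uint8, red, green, blue), "camera_matrix" (3x3 intrinsics, pixels), "R" (3x3) and "t" (3): a world point X has camera coordinates R X + t. Camera axes: x right, y down, z forward; pixel columns grow to the right and rows downward; lengths in m; the calibration is good to about 2 mm. A picture is of the moment at which its call begins. There is no depth.
- bot.hand_in(): hands the job in; it is judged then, once.
Trained networks look in the newest picture that a camera, given by its name, has taken for a name from the list of things; names that differ only in an ending like _2 or _b are one class to them, and where a whole thing is asked for, a point or a joint stands for the part that bears it (a point fixed in the world has none). Each returns a list of dicts, best first, with "confidence" (0 to 1); they miss things now and then, are a little off and sometimes report something else, mostly with a low value. They report only what shows in the picture. A call takes as long as a camera call. They do not tell look-alikes from the thing itself.
- finder.recognise(camera, name): "at" ([x, y, z] in m, in world coordinates, good to about 4 mm: the middle of the surface that is visible of it).
- finder.outline_of(camera, name): "pixels" (384x512 bool, what is visible of it).
The state is a dict: "time_s": time; "joint_positions": joint angles; "qvel": joint speeds; "tau": joint torques, N m; "position": TCP position; "tcp_rot": TCP orientation; "force": force on the tool from outside, world axes, zero at the start; "moment": the same for the moment, N m; "opening": opening from 0.0 (shut) to 1.0 (fully open); "grasp_force": force on a finger pad.
Only numpy, scipy, OpenCV 4.12 (cv2) and the standard library are available. Lean on these libraries where they do the work, as an engineer would, in place of code of your own. Each camera call takes 0.05 s, during which the arm holds its last target. There are 200 camera calls.

### The job

Take the steel wedge out of the wooden rack, stand it thin end down in the slot of the clamping fixture, and tap it down until it stops moving, so that the blue panel is pushed over and held tight against the stop block; leave the wedge in the slot. Tap firmly but gently, as forcing it bows the panel; do not touch the panel, and leave the straight bar in the rack.

Things in the scene. Friction and masses are not known exactly. Their poses are not given: they have to be found in the camera images.
- wedge: bare steel wedge, 90 mm tall, about 300 g, standing thin end down in a rack pocket, upper 45 mm clear. Origin: centre of the thin end; z up. Local x: constant 30 mm width, parallel sides (grasp here). Local y: thickness, 8 mm at the thin end growing evenly to 24.4 mm at 82 mm up (both faces lean 1 in 10), then a flat head 27 mm thick, 8 mm high. Same after a half turn about z
- straight_bar: plain steel bar, 30 x 14 x 85 mm, standing in the rack's other pocket, not to be used. Origin: centre of its underside, local x along its 30 mm width
- rack: fixed plywood block, 64 (x) x 130 (y) x 58 mm high, origin under its centre, with two pockets at local y = +30 and -30 mm, each about 32 mm (x) by 20 mm (y) and 45 mm deep. A loose 18 mm nut lies on top between them
- fixture: fixed steel clamping fixture on a base plate 170 (x) by 335 (y) by 10 mm; origin on the table under the slot; local +y is the clamping direction. Along +y: dark fixed block, slot (y = 0), steel sliding jaw (both 75 mm tall), panel on two bearers (tops 30 mm above the table), stop block. A loose nut lies on the base plate
- slot_mouth (a point): centre of the slot's mouth, 75 mm above the table, axes as the fixture's. At the start the mouth is 14 mm wide (y) and 44 mm long (x, between two cheeks). Its two faces lean 1 in 10 towards one another downwards to match the wedge, whose thin end first comes to rest about 30 mm below the mouth and, driven home, 36 to 62 mm below
- jaw: steel sliding jaw, the slot's +y side, 40 mm wide; the wedge drives it to +y (up to 12 mm, about 1.5 N of friction) and it pushes the panel ahead; each mm lets the wedge 5 mm further down. Origin: as the fixture's at the start. The wedge moves at 4 to 12 N of downward push; once the panel meets the stop, 12 to 25 N makes it tight and it stays so by itself; over 40 N can bow the panel
- panel: blue painted metal panel, 150 (x) x 180 (y) x 6 mm, 350 g, loose on the fixture's bearers between jaw and stop, with dark cut-out patterns. Origin: centre of its underside. At the start up to 2 mm from the jaw and 0.5 to 6 mm short of the stop; readings are too coarse to tell the gap
- stop: dark steel stop block, 120 (x) x 25 (y) x 42 mm high, fixed on the fixture's base plate beyond the panel. Origin: centre of its underside; its face towards the panel is 12.5 mm to -y of the origin
Mind the look-alikes: they are no part of the job. There is more than one size of the panel; the job needs the smaller.

How it is judged (in metres and radians):
On the way, in this order (a step that is already met when the one before it is completed fails the run):
1. the wedge stands thin end down in the slot (z of wedge in the frame of slot_mouth below -0.015 m and horizontal distance between wedge and slot_mouth below 0.012 m and angle between wedge's own z axis and vertical below 0.2 rad), for 0.1 s.
2. the wedge has been driven on and the panel is clamped against the stop (z of wedge in the frame of slot_mouth below -0.034 m and contact force between panel and stop above 5 N), for 0.2 s.
At the end, for the whole second after the job is handed in: The wedge stands in the slot within 12 mm of its centre and within 0.15 rad of upright, its thin end at least 34 mm below the mouth, at rest and released, and by itself holds the panel against the stop with more than 5 N (all of step 2 and horizontal distance between wedge and slot_mouth below 0.012 m and angle between wedge's own z axis and vertical below 0.15 rad and linear speed of wedge below 0.01 m/s); the robot touches nothing.
It fails at once if the panel squeezed against the stop with more than 50 N (contact force between panel and stop above 50 N).
It fails at once if the robot touches the panel (contact force between any of the fingers, the arm and panel above 1 N).
It fails at once if the straight bar taken from its place (distance of straight_bar from where it was at the start of the episode above 0.03 m).
It also fails if it takes over 45 s, if anything falls off the work surface, if the arm or the gripper's body presses on something with over 40 N, if the wrist force passes 120 N, or if a joint passes its speed limit or range.

## Working session

There is one attempt and no reset: what is moved stays moved. The work goes in short steps, Python scripts to look and compute and a tool call to move; the robot and the scene stay as the last step left them, time stands still between calls to the robot, and variables do not carry over. Pictures are saved under pics/ and viewed, at most 10 in all, crops included, and the job is handed in when it is done.

Besides the shell and the picture viewer there is one more tool, called after "Call:" as a command line: name --argument value ..., lists and objects as JSON in quotes. play_rows: Moves the arm, as the interface text tells. Its arguments: {"type":"object","properties":{"motion":{"type":"array"},"fingers":{"type":"number"}},"required":["motion"]}

```bash
mkdir -p pics; cat > h.py <<'E'
import numpy as np, cv2
from rig import bot, imaging, finder
def save(n,f): cv2.imwrite('pics/'+n+'.png', f[:,:,::-1])
E
python3 - <<'E'
from h import *
s=bot.read_state(); print({k:np.round(v,3).tolist() for k,v in s.items()})
for c in('side','top'):
    p=imaging.capture(c); save(c+'0',p['frame']); print(c,p['camera_matrix'].tolist(),p['R'].round(4).tolist(),p['t'].round(4).tolist())
    for n in('wedge','straight_bar','rack','fixture','jaw','panel','stop','slot_mouth'):
        print(n,[(np.round(d['at'],4).tolist(),round(d['confidence'],2)) for d in finder.recognise(c,n)][:4])
E
```

```text
{'time_s': 0.0, 'joint_positions': [56.064, 30.28, 82.155, 0.001, 67.688, -10.228], 'qvel': [-0.004, 0.088, 0.14, 0.042, 0.001, -0.083], 'tau': [0.0, -44.004, -17.659, 0.063, 0.058, -0.0], 'position': [0.251, 0.572, 0.239], 'tcp_rot': [[-0.916, 0.402, -0.001], [0.402, 0.916, -0.002], [0.0, -0.002, -1.0]], 'force': [0.239, -0.22, -0.447], 'moment': [-0.01, -0.052, 0.0], 'grasp_force': 0.0, 'opening': 0.999}
side [[468.04131268546024, 0.0, 252.3830926263591], [0.0, 468.04131268546024, 190.75134961575773], [0.0, 0.0, 1.0]] [[0.9538, -0.3005, 0.0071], [-0.1741, -0.5716, -0.8018], [0.245, 0.7635, -0.5975]] [-0.4157, 0.1149, 1.1137]
wedge [([0.4392, -0.3735, 0.0951], 0.89)]
straight_bar [([0.4503, -0.3105, 0.0894], 0.79)]
rack [([0.5247, -0.0213, 0.0076], 0.69), ([0.4299, -0.387, 0.056], 0.64)]
fixture [([0.524, -0.024, 0.008], 0.73)]
jaw [([0.5453, -0.0057, 0.0692], 0.63)]
panel [([0.2254, 0.2386, 0.0061], 0.95), ([0.5235, 0.1264, 0.0368], 0.88)]
stop [([0.5083, 0.2262, 0.0497], 0.72)]
slot_mouth [([0.5232, -0.0231, 0.0101], 0.88), ([0.4293, -0.3882, 0.057], 0.44)]
top [[392.3458623635275, 0.0, 260.9850710396416], [0.0, 392.3458623635275, 188.198365075555], [0.0, 0.0, 1.0]] [[-0.026, -0.9996, -0.0146], [-0.9947, 0.0273, -0.0989], [0.0993, 0.012, -0.995]] [-0.0517, 0.425, 1.1007]
wedge [([0.4391, -0.3594, 0.1026], 0.58)]
straight_bar []
rack [([0.4391, -0.3251, 0.0611], 0.6)]
fixture [([0.5269, 0.0075, 0.0101], 0.59)]
jaw [([0.5478, 0.0147, 0.0475], 0.58), ([0.5354, 0.129, 0.0342], 0.32)]
panel [([0.2277, 0.2526, 0.0097], 0.89), ([0.5352, 0.1279, 0.0346], 0.75)]
stop [([0.5107, 0.2263, 0.0511], 0.96)]
slot_mouth [([0.5259, 0.006, 0.0057], 0.86)]
```

View pics/side0.png

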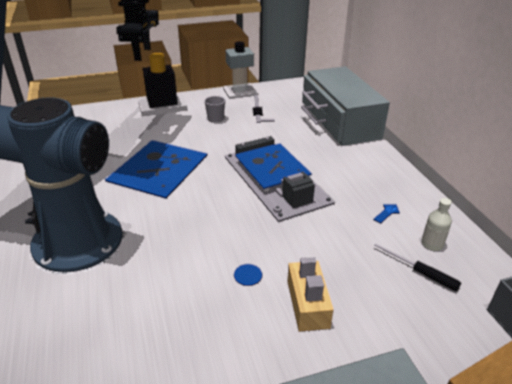

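View pics/top0.png

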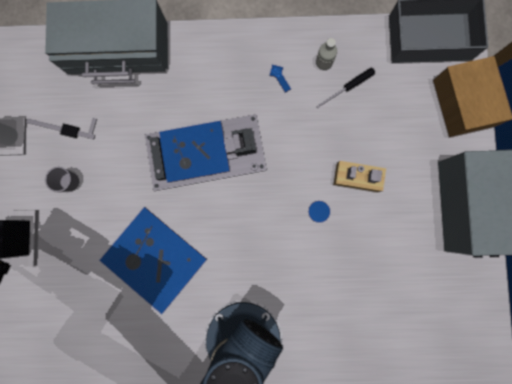

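Side view: the rack is at (312,295) with two steel pieces at (307,267) and (314,288); the fixture has its dark block at (298,190). The top view has the rack at (360,176) and the fixture at (205,152). I'll zoom in on both.

```bash
python3 - <<'E'
from h import *
t=cv2.imread('pics/top0.png'); s=cv2.imread('pics/side0.png')
z=lambda im,x,y,w,h,W,H: cv2.resize(im[y:y+h,x:x+w],(W,H),interpolation=cv2.INTER_CUBIC)
a=np.hstack([z(t,330,151,60,50,400,333),z(s,282,250,60,50,400,333)])
b=z(t,140,110,132,44*2,400,267); c=z(s,218,130,120,80,400,267)
cv2.imwrite('pics/z0.png',np.vstack([a,np.hstack([b,c])]))
E
```

```text
(no output)
```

View pics/z0.png

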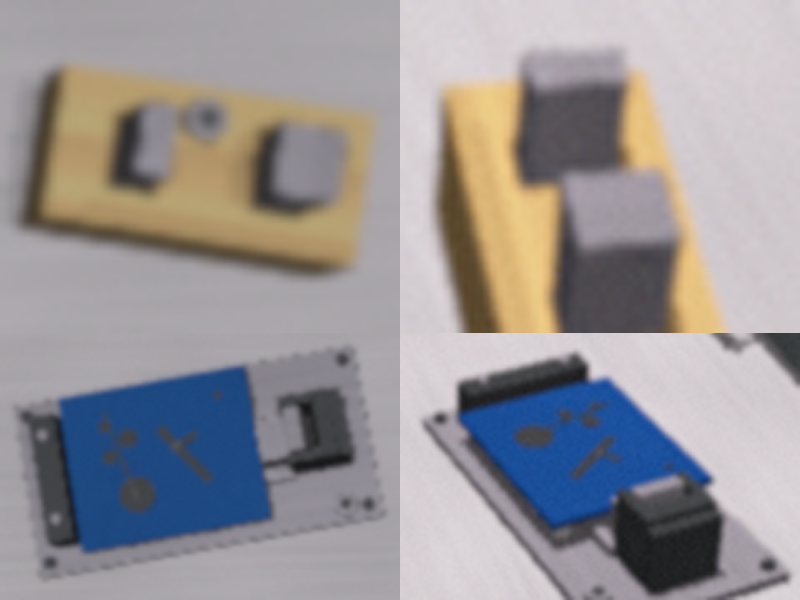

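The thicker-headed wedge is the right piece in the top view (front one in the side view), and the bar is at y≈-0.31. In the fixture, the dark U block with cheeks holds the slot and a bright jaw. Next I'll fit the silhouettes and rectify the mouth plane.

```bash
cat >> h.py <<'E'
from scipy.optimize import minimize
S=8
def proj(p,X):
    c=np.asarray(X)@p['R'].T+p['t']; u=c@p['camera_matrix'].T; return u[:,:2]/u[:,2:]
def pose(q,P):
    c,s=np.cos(q[2]),np.sin(q[2]); P=np.asarray(P,float); return np.c_[q[0]+c*P[:,0]-s*P[:,1],q[1]+s*P[:,0]+c*P[:,1],P[:,2]]
def box(x0,x1,y0,y1,z0,z1): return [(x,y,z) for x in(x0,x1) for y in(y0,y1) for z in(z0,z1)]
def render(p,parts,q):
    m=np.zeros((384*4,512*4),np.uint8)
    for P in parts:
        h=cv2.convexHull(proj(p,pose(q,P)).astype(np.float32))
        cv2.fillConvexPoly(m,np.round((h*4+1.5)*256).astype(np.int32),255,shift=8)
    return cv2.resize(m,(512,384),interpolation=cv2.INTER_AREA)/255.
def fit(views,parts,q0,step=(.01,.01,.1)):
    f=lambda q:sum(np.abs(render(p,parts,q)-m).sum()/m.sum() for p,m in views)
    sx=np.vstack([q0]+[np.add(q0,np.eye(3)[i]*step[i]) for i in range(3)])
    r=minimize(f,q0,method='Nelder-Mead',options=dict(initial_simplex=sx,xatol=1e-4,fatol=1e-5,maxiter=300)); return r.x,r.fun
def wedge_parts(zb,zlo=0):  # zb: height of thin end; parts above world height zlo
    t=max(zlo-zb,0); half=lambda h:.004+h/10
    return [[(x,y*half(h),zb+h) for x in(-.015,.015) for y in(-1,1) for h in(t,.082)], box(-.015,.015,-.0135,.0135,zb+.082,zb+.09)]
def rectify(p,q,z,x0,x1,y0,y1,ppm=4):  # image of plane z in frame q; col=local x mm, row=local y mm (down)
    c=[(x0,y0,z),(x1,y0,z),(x0,y1,z),(x1,y1,z)]; u=proj(p,pose(q,c)).astype(np.float32)
    W,H=int((x1-x0)*1000*ppm),int((y1-y0)*1000*ppm)
    M=cv2.getPerspectiveTransform(u,np.float32([(0,0),(W,0),(0,H),(W,H)]))
    return cv2.warpPerspective(p['frame'],M,(W,H),flags=cv2.INTER_CUBIC)
E
python3 - <<'E'
from h import *
V={c:imaging.capture(c) for c in('top','side')}
M={}
for n,z in (('wedge',0),('rack',0),('fixture',0),('panel',0),('stop',0)):
    for c in V:
        r=finder.outline_of(c,n); 
        for d in r[:3]:
            ys,xs=np.nonzero(d['pixels']); print(n,c,round(d['confidence'],2),len(xs),xs.min(),xs.max(),ys.min(),ys.max())
        M[n,c]=[d['pixels'].astype(float) for d in r]
np.save('m.npy',dict(M=M,V=V),allow_pickle=True)
def go(n,parts,q0,cams=('top','side'),i=0):
    for cs in (cams,)+tuple((c,) for c in cams):
        try: x,f=fit([(V[c],M[n,c][0]) for c in cs],parts,q0); print(n,cs,x.round(4),np.degrees(x[2]).round(2),round(f,3))
        except Exception as e: print(n,cs,e)
    
go('wedge',wedge_parts(.013,.058),(.437,-.372,-.1))
go('fixture',[box(-.085,.085,-.1675,.1675,0,.01)],(.525,.07,.09))
go('stop',[box(-.06,.06,-.0125,.0125,.01,.052)],(.51,.23,.09))
go('stop',[box(-.06,.06,-.0125,.0125,.01,.042)],(.51,.23,.09))
E
```

```text
wedge top 0.54 160 367 380 170 183
wedge top 0.52 2819 145 264 115 190
wedge side 0.59 438 305 323 275 300
rack top 0.8 1038 333 385 160 192
rack side 0.79 1715 287 332 262 330
rack side 0.57 2646 225 334 153 221
fixture top 0.71 2758 145 265 115 190
fixture side 0.77 2751 225 334 153 221
panel top 0.76 3355 159 228 120 182
panel top 0.56 5922 99 205 208 313
panel side 0.8 1845 236 310 143 188
panel side 0.79 3458 106 207 140 199
stop top 0.82 471 149 165 137 180
stop side 0.95 412 235 274 135 152
wedge ('top', 'side') [ 0.4416 -0.3678 -0.2158] -12.37 0.328
wedge ('top',) [ 0.4415 -0.3668 -0.0431] -2.47 0.102
wedge ('side',) [ 0.4399 -0.3723 -0.2901] -16.62 0.053
fixture ('top', 'side') [0.5348 0.0986 0.1578] 9.04 2.126
fixture ('top',) [0.535  0.0998 0.1595] 9.14 1.425
fixture ('side',) [0.5336 0.0958 0.1616] 9.26 0.684
stop ('top', 'side') [0.5156 0.2326 0.1827] 10.47 0.804
stop ('top',) [0.5153 0.2317 0.1819] 10.42 0.174
stop ('side',) [0.5234 0.258  0.2747] 15.74 0.588
stop ('top', 'side') [0.5173 0.2359 0.1568] 8.98 0.812
stop ('top',) [0.5163 0.234  0.1613] 9.24 0.096
stop ('side',) [0.5225 0.2539 0.1614] 9.24 0.313
```

```bash
python3 - <<'E'
from h import *
D=np.load('m.npy',allow_pickle=True).item(); M,V=D['M'],D['V']
def go(n,m,parts,q0):
    out=[]
    for cs in (('top','side'),('top',),('side',)):
        x,f=fit([(V[c],m[c]) for c in cs],parts,q0); print(n,cs,x.round(4),np.degrees(x[2]).round(2),round(f,3)); out.append(x)
    return out
fill=lambda a:cv2.morphologyEx(np.uint8(a>0),cv2.MORPH_CLOSE,np.ones((5,5))).astype(float)
rk={}
for c in V:
    # rack silhouette by colour (yellow) union steel pieces, convex in the plan except tall pieces
    hsv=cv2.cvtColor(V[c]['frame'],cv2.COLOR_RGB2HSV); y=(hsv[...,1]>70)&(hsv[...,0]>8)&(hsv[...,0]<32)
    roi=np.zeros_like(y); r=(155,200,325,395) if c=='top' else (255,335,280,340); roi[r[0]:r[1],r[2]:r[3]]=1
    rk[c]=fill(M['rack',c][0]+M['wedge',c][0]+(y&roi))
    ys,xs=np.nonzero(y&roi); print(c,len(xs),rk[c].sum())
bar=lambda:[(x,y+.03,z) for x,y,z in box(-.015,.015,-.007,.007,.058,.098)]
wd=[[(x,y-.03,z) for x,y,z in P] for P in wedge_parts(.013,.058)]
q=go('rack',rk,[box(-.032,.032,-.065,.065,0,.058),bar()]+wd,(.435,-.34,-.1))
for x in q: print('wedge guess',pose(x,[(0,-.03,0)]).round(4))
fx={c:fill(M['fixture',c][0]+M['panel',c][0]+M['stop',c][0]) for c in V}
fp=[box(-.085,.085,-.1675,.1675,0,.01),box(-.06,.06,.130,.155,.01,.042)]
q=go('fix',fx,fp,(.53,.1,.15))
qf=q[0].copy()
# rectified mouth plane per camera, about plate centre frame (own camera's fit)
ims=[]
for c,x in zip(('top','side'),q[1:]):
    ims.append(rectify(V[c],x,.075,-.05,.05,-.14,-.04,4))
ims=[cv2.copyMakeBorder(i,0,0,0,0,cv2.BORDER_CONSTANT) for i in ims]
for i in ims:
    for k in range(0,401,40): i[:6,k-1:k+1]=255; i[k-1:k+1,:6]=255
save('mouth',np.hstack(ims))
E
```

```text
top 840 1241.0
side 1776 2253.0
rack ('top', 'side') [ 0.4474 -0.3401 -0.2036] -11.67 0.285
rack ('top',) [ 0.4474 -0.3393 -0.2039] -11.68 0.11
rack ('side',) [ 0.4471 -0.3409 -0.2017] -11.56 0.172
wedge guess [[ 0.4413 -0.3695  0.    ]]
wedge guess [[ 0.4413 -0.3687  0.    ]]
wedge guess [[ 0.4411 -0.3703  0.    ]]
fix ('top', 'side') [0.536  0.0993 0.1496] 8.57 0.101
fix ('top',) [0.536  0.1002 0.1527] 8.75 0.028
fix ('side',) [0.5369 0.0983 0.1333] 7.64 0.07
```

View pics/mouth.png

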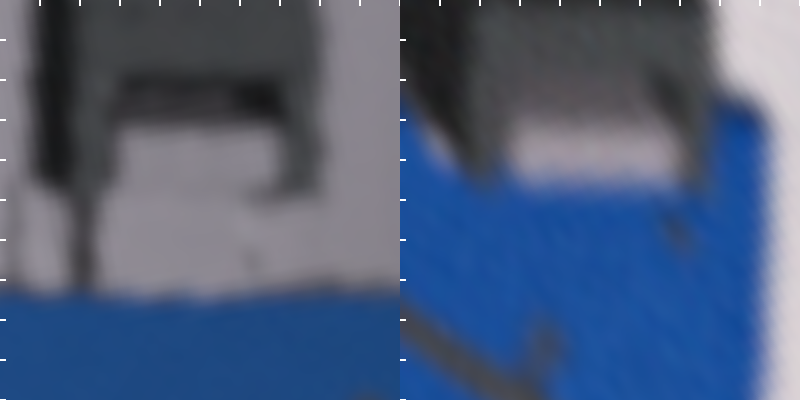

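Both cameras agree:
- **Fixture:** plate centre ≈(0.536, 0.099), yaw ≈8.6°.
- **Slot:** rectified top x 112–280 px, rows 74–123, i.e. local (≈0, −115 mm). That puts the mouth at ≈(0.553, −0.0145).
- **Wedge:** ≈(0.441, −0.3695), yaw −11.6°.

Now I'll work out the moves.

```bash
cat >> h.py <<'E'
from scipy.spatial.transform import Rotation as Rt
def tgt(yaw):  # tool z down, tool y at world yaw (deg)
    a=np.radians(yaw); y=np.array([np.cos(a),np.sin(a),0]); z=np.array([0,0,-1.]); return np.c_[np.cross(y,z),y,z]
def plan(*wps):
    s=bot.read_state(); p,R=np.array(s['position']),np.array(s['tcp_rot'])
    print('at',p.round(4),'yaw',np.degrees(np.arctan2(R[1,1],R[0,1])).round(2),'F',np.round(s['force'],1),'t',s['time_s'],'op',round(s['opening'],3),'g',np.round(s['grasp_force'],1))
    for x,y,z,yaw in wps:
        T=tgt(yaw); print((R.T@(np.array([x,y,z])-p)).round(4).tolist(),Rt.from_matrix(R.T@T).as_rotvec(degrees=True).round(2).tolist()); p,R=np.array([x,y,z]),T
E
python3 - <<'E'
from h import *
plan((.45,.32,.25,43),(.53,.02,.25,16),(.48,-.25,.22,-11.6),(.4412,-.3695,.15,-11.6),(.4412,-.3695,.088,-11.6))
E
```

```text
at [0.2513 0.5723 0.2396] yaw 66.29 F [ 0.  0. -1.] t 1.5 op 1.003 g 0.0
[-0.2834, -0.1511, -0.0104] [0.0, 0.0, 23.29]
[-0.274, -0.1461, 0.0] [0.0, 0.0, 27.0]
[-0.2458, -0.1225, 0.03] [0.0, 0.0, 27.6]
[-0.1249, -0.014, 0.07] [0.0, 0.0, 0.0]
[0.0, 0.0, 0.062] [0.0, 0.0, 0.0]
```

Careful with the scale: shifts go in shares of 0.3 m and turns go in shares of 90 degrees. That gives: -0.283 m / 0.3 = -0.9433, -0.151 m / 0.3 = -0.5033, 23.3 degrees / 90 = 0.2589.

Call:
play_rows --motion '[[[-0.9433,-0.5033,-0.0333,0,0,0.2589],[-0.9433,-0.5033,-0.0333,0,0,0.2589],[-0.9433,-0.5033,-0.0333,0,0,0.2589],[-0.9433,-0.5033,-0.0333,0,0,0.2589],[-0.9433,-0.5033,-0.0333,0,0,0.2589],[-0.9433,-0.5033,-0.0333,0,0,0.2589],[-0.9433,-0.5033,-0.0333,0,0,0.2589],[-0.9433,-0.5033,-0.0333,0,0,0.2589]]]' --fingers 0.06

```text
time_s: 2.17
position: [0.4518, 0.3175, 0.2499]
tcp_rot: [[-0.681, 0.733, 0.001], [0.733, 0.681, -0.0], [-0.001, 0.001, -1.0]]
force: [0.4, 0.4, -1.3]
opening: 0.692
grasp_force: 0.0
```

Scaled: -0.274 m / 0.3 = -0.9133, -0.146 m / 0.3 = -0.4867, 27 degrees / 90 = 0.3.

Call:
play_rows --motion '[[[-0.9133,-0.4867,0,0,0,0.3],[-0.9133,-0.4867,0,0,0,0.3],[-0.9133,-0.4867,0,0,0,0.3],[-0.9133,-0.4867,0,0,0,0.3],[-0.9133,-0.4867,0,0,0,0.3],[-0.9133,-0.4867,0,0,0,0.3],[-0.9133,-0.4867,0,0,0,0.3],[-0.9133,-0.4867,0,0,0,0.3]]]'

```text
time_s: 2.83
position: [0.5315, 0.0155, 0.2499]
tcp_rot: [[-0.272, 0.962, 0.002], [0.962, 0.272, -0.002], [-0.003, 0.002, -1.0]]
force: [0.8, 0.3, -0.0]
opening: 0.687
grasp_force: 0.0
```

```bash
python3 - <<'E'
from h import *
plan((.48,-.25,.22,-11.6),(.4412,-.3695,.15,-11.6),(.4412,-.3695,.088,-11.6))
E
```

```text
at [0.5315 0.0155 0.2499] yaw 15.8 F [ 0.8  0.3 -0. ] t 2.8333 op 0.687 g 0.0
[-0.2414, -0.1218, 0.0304] [0.14, 0.14, 27.4]
[-0.1249, -0.014, 0.07] [0.0, 0.0, 0.0]
[0.0, 0.0, 0.062] [0.0, 0.0, 0.0]
```

Scaled: -0.241 m / 0.3 = -0.8033, -0.122 m / 0.3 = -0.4067, 27.4 degrees / 90 = 0.3044.

Call:
play_rows --motion '[[[-0.8033,-0.4067,0.1,0.0011,0.0011,0.3044],[-0.8033,-0.4067,0.1,0.0011,0.0011,0.3044],[-0.8033,-0.4067,0.1,0.0011,0.0011,0.3044],[-0.8033,-0.4067,0.1,0.0011,0.0011,0.3044],[-0.8033,-0.4067,0.1,0.0011,0.0011,0.3044],[-0.8033,-0.4067,0.1,0.0011,0.0011,0.3044],[-0.8033,-0.4067,0.1,0.0011,0.0011,0.3044],[-0.8033,-0.4067,0.1,0.0011,0.0011,0.3044]]]'

```text
time_s: 3.5
position: [0.4784, -0.2503, 0.2192]
tcp_rot: [[0.203, 0.979, -0.001], [0.979, -0.203, -0.001], [-0.001, -0.001, -1.0]]
force: [-0.5, 0.2, 0.2]
opening: 0.685
grasp_force: 0.0
```

Scaled: -0.125 m / 0.3 = -0.4167, 0.07 m / 0.3 = 0.2333.

Call:
play_rows --motion '[[[-0.4167,-0.0467,0.2333,0,0,0],[-0.4167,-0.0467,0.2333,0,0,0],[-0.4167,-0.0467,0.2333,0,0,0],[-0.4167,-0.0467,0.2333,0,0,0],[-0.4167,-0.0467,0.2333,0,0,0],[-0.4167,-0.0467,0.2333,0,0,0]]]'

```text
time_s: 4.0
position: [0.44, -0.3643, 0.1488]
tcp_rot: [[0.199, 0.98, -0.003], [0.98, -0.199, 0.004], [0.003, -0.003, -1.0]]
force: [-0.1, -0.6, 0.3]
opening: 0.689
grasp_force: 0.0
```

```bash
python3 - <<'E'
from h import *
plan((.4412,-.3695,.088,-11.6))
V={c:imaging.capture(c) for c in('top','side')}
z=lambda im,x,y,w,h,W,H: cv2.resize(im[y:y+h,x:x+w],(W,H),interpolation=cv2.INTER_CUBIC)
save('pre',np.hstack([z(V['top']['frame'],310,120,100,100,400,400),z(V['side']['frame'],260,220,100,100,400,400)]))
E
```

```text
at [ 0.44   -0.3643  0.1488] yaw -11.5 F [-0.1 -0.6  0.3] t 4.0 op 0.689 g 0.0
[-0.005, 0.0025, 0.0608] [-0.19, -0.18, 0.1]
```

View pics/pre.png

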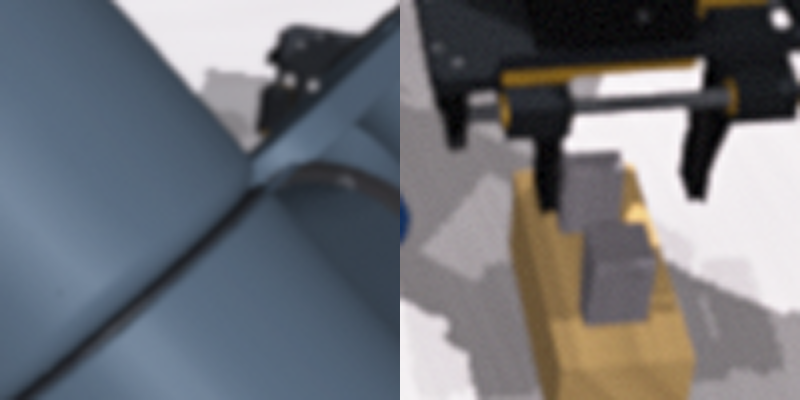

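The side view shows the fingers at (548,205) and (695,190) straddling the wedge at (620,235), as they should. The bar is clear.

```bash
python3 - <<'E'
from h import *
plan((.4412,-.3695,.088,-11.6))
E
```

```text
at [ 0.4407 -0.3633  0.1499] yaw -11.35 F [0.5 0.5 0. ] t 4.1 op 0.693 g 0.0
[-0.0061, 0.0018, 0.0619] [-0.11, -0.11, 0.25]
```

Scaled: 0.062 m / 0.3 = 0.2067, 0.03 m / 0.3 = 0.1.

Call:
play_rows --motion '[[[-0.02,0.0033,0.1,0,0,0],[-0.02,0.0033,0.2067,0,0,0],[-0.02,0.0033,0.2067,0,0,0],[-0.02,0.0033,0.2067,0,0,0]]]'

```text
time_s: 4.43
position: [0.4399, -0.3683, 0.0871]
tcp_rot: [[0.196, 0.981, -0.004], [0.981, -0.196, 0.005], [0.004, -0.005, -1.0]]
force: [-0.5, -0.7, 1.2]
opening: 0.686
grasp_force: 0.0
```

Call:
play_rows --motion '[[[0,0,0,0,0,0],[0,0,0,0,0,0],[0,0,0,0,0,0],[0,0,0,0,0,0],[0,0,0,0,0,0],[0,0,0,0,0,0]]]' --fingers 0.01

```text
time_s: 4.93
position: [0.4403, -0.3711, 0.0882]
tcp_rot: [[0.198, 0.98, -0.001], [0.98, -0.198, 0.0], [0.0, -0.001, -1.0]]
force: [-0.1, 0.2, 3.3]
opening: 0.343
grasp_force: 29.8
```

Scaled: -0.12 m / 0.3 = -0.4, -0.1 m / 0.3 = -0.3333.

Call:
play_rows --motion '[[[0,0,-0.0667,0,0,0],[0,0,-0.1333,0,0,0],[0,0,-0.2333,0,0,0],[0,0,-0.3333,0,0,0],[0,0,-0.4,0,0,0],[0,0,-0.4,0,0,0]]]'

```text
time_s: 5.43
position: [0.4418, -0.3729, 0.2115]
tcp_rot: [[0.198, 0.98, 0.004], [0.98, -0.198, -0.005], [-0.004, 0.005, -1.0]]
force: [0.9, -0.7, -3.5]
opening: 0.342
grasp_force: 29.8
```

```bash
python3 - <<'E'
from h import *
plan((.5,-.2,.21,-1.5),(.5534,-.0145,.21,8.65))
E
```

```text
at [ 0.4418 -0.3729  0.2115] yaw -11.41 F [ 0.9 -0.7 -3.5] t 5.4333 op 0.342 g 29.8
[0.181, 0.0229, 0.0008] [0.24, 0.27, -9.91]
[0.1868, 0.0485, 0.0] [0.0, 0.0, -10.15]
```

Scaled: 0.181 m / 0.3 = 0.6033, 0.135 m / 0.3 = 0.45, -9.9 degrees / 90 = -0.11.

Call:
play_rows --motion '[[[0.1,0.0133,0,0,0,-0.0222],[0.2167,0.03,0,0,0,-0.0444],[0.3333,0.0433,0,0,0,-0.0667],[0.45,0.0567,0,0,0,-0.0889],[0.55,0.07,0,0,0,-0.1],[0.6033,0.0767,0,0.0011,0.0011,-0.11],[0.6033,0.0767,0,0.0011,0.0011,-0.11],[0.6033,0.0767,0,0.0011,0.0011,-0.11]]]'

```text
time_s: 6.1
position: [0.4977, -0.1968, 0.206]
tcp_rot: [[0.024, 1.0, -0.006], [1.0, -0.024, 0.005], [0.005, -0.006, -1.0]]
force: [0.4, 0.0, -3.0]
opening: 0.345
grasp_force: 29.9
```

Scaled: 0.187 m / 0.3 = 0.6233, 0.165 m / 0.3 = 0.55, -10.1 degrees / 90 = -0.1122.

Call:
play_rows --motion '[[[0.1,0.0267,0,0,0,-0.0222],[0.2167,0.0567,0,0,0,-0.0444],[0.3333,0.0867,0,0,0,-0.0667],[0.45,0.1167,0,0,0,-0.0889],[0.55,0.1433,0,0,0,-0.1],[0.6233,0.1617,0,0,0,-0.1122],[0.6233,0.1617,0,0,0,-0.1122],[0.6233,0.1617,0,0,0,-0.1122]]]'

```text
time_s: 6.77
position: [0.5517, -0.0126, 0.2071]
tcp_rot: [[-0.15, 0.989, -0.005], [0.989, 0.15, 0.003], [0.004, -0.004, -1.0]]
force: [-0.2, -0.3, -2.9]
opening: 0.344
grasp_force: 29.9
```

Call:
play_rows --motion '[[[0,0,0,0,0,0],[0,0,0,0,0,0]]]'

```text
time_s: 6.93
position: [0.5516, -0.014, 0.2076]
tcp_rot: [[-0.147, 0.989, -0.004], [0.989, 0.147, 0.003], [0.004, -0.004, -1.0]]
force: [0.8, 0.3, -2.9]
opening: 0.347
grasp_force: 29.9
```

```bash
python3 - <<'E'
from h import *
plan((.5534,-.0145,.16,8.65))
V={c:imaging.capture(c) for c in('top','side')}
plan((.5534,-.0145,.16,8.65))
z=lambda im,x,y,w,h,W,H: cv2.resize(im[y:y+h,x:x+w],(W,H),interpolation=cv2.INTER_CUBIC)
save('over',np.hstack([z(V['top']['frame'],190,100,100,100,400,400),z(V['side']['frame'],250,120,100,100,400,400)]))
for c in V: print(c,[ (d['confidence'],d['pixels'].sum()) for d in finder.outline_of(c,'wedge')],[(np.round(d['at'],4),d['confidence']) for d in finder.recognise(c,'wedge')])
np.save('v2.npy',V,allow_pickle=True)
E
```

```text
at [ 0.5516 -0.014   0.2076] yaw 8.47 F [ 0.8  0.3 -2.9] t 6.9333 op 0.347 g 29.9
[-0.0009, 0.0019, 0.0476] [-0.21, -0.22, -0.18]
at [ 0.5517 -0.0139  0.2078] yaw 8.46 F [ 0.1  1.1 -3. ] t 7.0333 op 0.342 g 29.9
[-0.0011, 0.0017, 0.0478] [-0.18, -0.22, -0.19]
top [] []
side [(0.79, np.int64(489)), (0.47, np.int64(364)), (0.28, np.int64(2652))] [(array([ 0.5493, -0.0178,  0.1848]), 0.64)]
```

View pics/over.png

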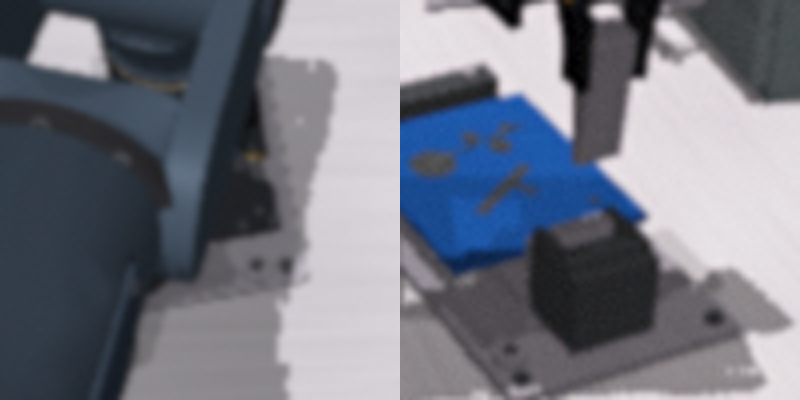

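The top camera is blocked by the arm. The side view shows the wedge hanging upright, thin end at about pixel (299,159), with the slot mouth at about (297,177). I'll fit the wedge-in-hand offset from the side view.

```bash
python3 - <<'E'
from h import *
V=np.load('v2.npy',allow_pickle=True).item(); p=imaging.capture('side'); s=bot.read_state(); print(np.round(s['position'],4))
m=finder.outline_of('side','wedge')[0]['pixels'].astype(float); ys,xs=np.nonzero(m); print(xs.min(),xs.max(),ys.min(),ys.max())
zb=s['position'][2]-.075; yaw=np.radians(8.5); P=wedge_parts(zb)
rows=np.arange(384)[:,None]
low=m*(rows>=138)           # below the fingers
def f(q): 
    r=render(p,P,(q[0],q[1],yaw))*(rows>=138); return np.abs(r-low).sum()
r=minimize(f,(.552,-.014),method='Nelder-Mead',options=dict(initial_simplex=[(.552,-.014),(.56,-.014),(.552,-.004)],xatol=1e-4)); print('low fit',r.x.round(4),r.fun,low.sum())
x,fv=fit([(p,m)],P,(.552,-.014,.148)); print('all fit',x.round(4),fv)
for q in ((.552,-.014,yaw),(r.x[0],r.x[1],yaw)): print('thin corners px',proj(p,pose(q,[(-.015,-.004,zb),(.015,-.004,zb),(.015,.004,zb)])).round(1).tolist())
# overlay for inspection: mouth rectangle predicted + wedge outline at 8x
q=(.536,.0993,np.radians(8.65)); im=p['frame'].copy()
x0,y0=270,110; k=8; z=cv2.resize(im[y0:y0+75,x0:x0+70],None,fx=k,fy=k,interpolation=cv2.INTER_CUBIC)
def draw(pts,col): cv2.polylines(z,[np.int32((proj(p,pts)-(x0,y0)+.5)*k)],True,col,1)
draw(pose(q,[(-.022,-.122,.075),(.022,-.122,.075),(.022,-.108,.075),(-.022,-.108,.075)]),(255,0,0))
wq=(s['position'][0],s['position'][1],yaw)
draw(pose(wq,[(-.015,-.004,zb),(.015,-.004,zb),(.015,.004,zb),(-.015,.004,zb)]),(0,255,0))
draw(pose(wq,[(-.015,-.004,zb),(.015,-.004,zb),(.015,-.0122,zb+.082),(-.015,-.0122,zb+.082)]),(255,255,0))
save('ov2',z)
E
```

```text
[ 0.5519 -0.0128  0.2081]
293 308 123 160
low fit [ 0.551  -0.0128] 29.584313725490198 279.0
all fit [ 0.5506 -0.0138  0.176 ] 0.2622853926259499
thin corners px [[294.8, 160.7], [305.2, 157.9], [303.6, 156.3]]
thin corners px [[294.2, 160.5], [304.7, 157.7], [303.0, 156.1]]
```

View pics/ov2.png

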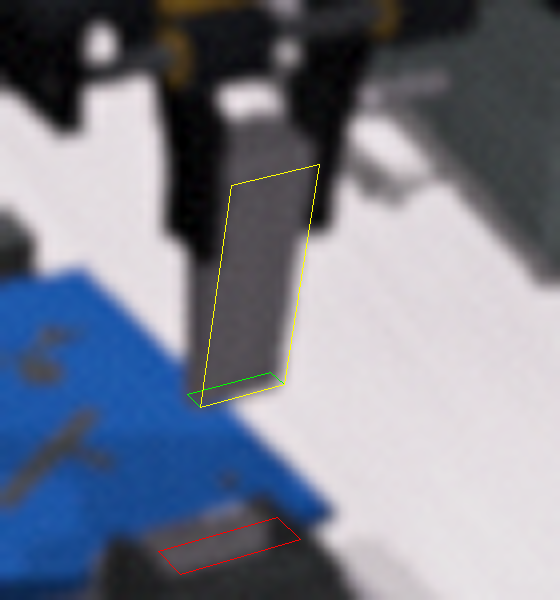

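The wedge and slot both sit about 1 px left of the prediction, so the relative alignment is good. I'll descend while watching the force.

Scaled: 0.053 m / 0.3 = 0.1767, 0.04 m / 0.3 = 0.1333, -0.2 degrees / 90 = -0.0022.

Call:
play_rows --motion '[[[-0.0033,0.0033,0.0667,-0.0022,-0.0022,0],[-0.005,0.0033,0.1333,-0.0022,-0.0022,0],[-0.005,0.0033,0.1767,-0.0022,-0.0022,0],[-0.005,0.0033,0.1767,-0.0022,-0.0022,0],[-0.005,0.0033,0.1767,-0.0022,-0.0022,0]]]'

```text
time_s: 7.75
position: [0.5526, -0.0134, 0.1546]
tcp_rot: [[-0.149, 0.989, -0.001], [0.989, 0.149, 0.001], [0.001, -0.001, -1.0]]
force: [0.5, -0.3, -1.9]
opening: 0.343
grasp_force: 29.9
```

```bash
python3 - <<'E'
from h import *
plan((.5532,-.0145,.15,8.65))
E
```

```text
at [ 0.5526 -0.0134  0.1546] yaw 8.6 F [ 0.5 -0.3 -1.9] t 7.75 op 0.343 g 29.9
[-0.0012, 0.0005, 0.0046] [-0.05, -0.07, -0.05]
```

Scaled: 0.008 m / 0.3 = 0.0267, -0.001 m / 0.3 = -0.0033.

Call:
play_rows --motion '[[[-0.0033,0,0.0133,0,0,0],[-0.0033,0,0.0267,0,0,0],[-0.0033,0,0.0267,0,0,0]]]'

```text
time_s: 8.0
position: [0.5533, -0.0146, 0.1472]
tcp_rot: [[-0.149, 0.989, 0.001], [0.989, 0.149, 0.001], [0.0, 0.001, -1.0]]
force: [1.1, -0.4, -3.1]
opening: 0.337
grasp_force: 29.9
```

Scaled: 0.008 m / 0.3 = 0.0267, 0.004 m / 0.3 = 0.0133.

Call:
play_rows --motion '[[[0,0,0.0133,0,0,0],[0,0,0.0267,0,0,0],[0,0,0.0267,0,0,0]]]'

```text
time_s: 8.25
position: [0.5527, -0.0144, 0.1385]
tcp_rot: [[-0.149, 0.989, -0.0], [0.989, 0.149, 0.001], [0.001, -0.0, -1.0]]
force: [-0.5, 0.7, -2.3]
opening: 0.341
grasp_force: 29.9
```

Call:
play_rows --motion '[[[0,0,0.01,0,0,0],[0,0,0.02,0,0,0],[0,0,0.02,0,0,0]]]'

```text
time_s: 8.5
position: [0.5527, -0.0144, 0.1324]
tcp_rot: [[-0.149, 0.989, -0.001], [0.989, 0.149, 0.001], [0.001, -0.0, -1.0]]
force: [-0.0, 0.3, -3.3]
opening: 0.343
grasp_force: 29.9
```

In the slot (thin end ≈ 57 mm high). Continuing.

Call:
play_rows --motion '[[[0,0,0.01,0,0,0],[0,0,0.02,0,0,0],[0,0,0.02,0,0,0]]]'

```text
time_s: 8.75
position: [0.5527, -0.0143, 0.1265]
tcp_rot: [[-0.149, 0.989, -0.0], [0.989, 0.149, 0.001], [0.001, -0.0, -1.0]]
force: [-0.0, -0.2, -4.1]
opening: 0.342
grasp_force: 29.9
```

Scaled: 0.004 m / 0.3 = 0.0133, 0.002 m / 0.3 = 0.0067.

Call:
play_rows --motion '[[[0,0,0.0067,0,0,0],[0,0,0.0133,0,0,0],[0,0,0.0133,0,0,0]]]'

```text
time_s: 9.0
position: [0.5529, -0.0141, 0.1227]
tcp_rot: [[-0.149, 0.989, 0.0], [0.989, 0.149, 0.001], [0.001, 0.0, -1.0]]
force: [0.5, 2.9, -4.0]
opening: 0.343
grasp_force: 29.9
```

Scaled: 0.003 m / 0.3 = 0.01, 0.002 m / 0.3 = 0.0067.

Call:
play_rows --motion '[[[0,0,0.0067,0,0,0],[0,0,0.01,0,0,0],[0,0,0.01,0,0,0]]]'

```text
time_s: 9.25
position: [0.553, -0.0141, 0.1201]
tcp_rot: [[-0.149, 0.989, 0.0], [0.989, 0.149, 0.001], [0.001, 0.001, -1.0]]
force: [-0.6, 2.6, -2.4]
opening: 0.342
grasp_force: 29.9
```

Call:
play_rows --motion '[[[0,0,0,0,0,0],[0,0,0,0,0,0],[0,0,0,0,0,0],[0,0,0,0,0,0]]]' --fingers 0.045

```text
time_s: 9.58
position: [0.5537, -0.0149, 0.1205]
tcp_rot: [[-0.149, 0.989, 0.002], [0.989, 0.149, -0.0], [-0.0, 0.002, -1.0]]
force: [-0.2, 0.6, 0.3]
opening: 0.5
grasp_force: 0.0
```

Scaled: -0.05 m / 0.3 = -0.1667, -0.035 m / 0.3 = -0.1167.

Call:
play_rows --motion '[[[0,0,-0.05,0,0,0],[0,0,-0.1167,0,0,0],[0,0,-0.1667,0,0,0],[0,0,-0.1667,0,0,0]]]'

```text
time_s: 9.92
position: [0.5554, -0.0152, 0.1731]
tcp_rot: [[-0.149, 0.989, 0.007], [0.989, 0.149, -0.001], [-0.002, 0.007, -1.0]]
force: [1.5, -0.7, 0.5]
opening: 0.522
grasp_force: 0.0
```

Call:
play_rows --motion '[[[0,0,0,0,0,0],[0,0,0,0,0,0],[0,0,0,0,0,0],[0,0,0,0,0,0],[0,0,0,0,0,0],[0,0,0,0,0,0]]]' --fingers 0.0

```text
time_s: 10.42
position: [0.5528, -0.0144, 0.1694]
tcp_rot: [[-0.149, 0.989, -0.001], [0.989, 0.149, 0.001], [0.001, -0.0, -1.0]]
force: [-0.3, -0.6, -0.4]
opening: 0.146
grasp_force: 0.0
```

```bash
python3 - <<'E'
from h import *
plan((.5532,-.0145,.15,8.65))
p=imaging.capture('side'); save('rel',cv2.resize(p['frame'][90:210,230:350],(480,480),interpolation=cv2.INTER_CUBIC))
E
```

```text
at [ 0.5528 -0.0144  0.1694] yaw 8.59 F [-0.3 -0.6 -0.4] t 10.4167 op 0.146 g 0.0
[-0.0002, 0.0004, 0.0194] [-0.03, -0.06, -0.06]
```

View pics/rel.png

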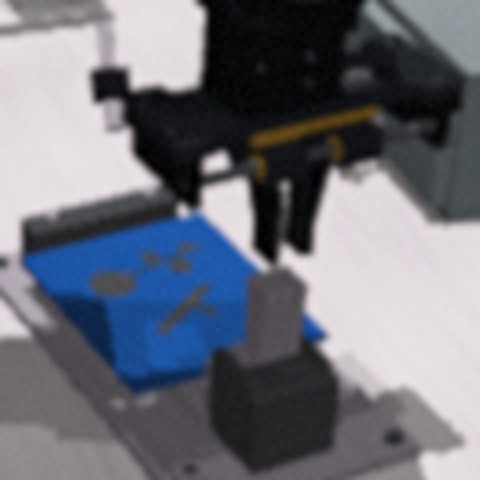

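The wedge stands upright in the slot: head at (277,280) in the crop, with the fingers closing above it. Now the tapping.

Scaled: 0.013 m / 0.3 = 0.0433, 0.006 m / 0.3 = 0.02.

Call:
play_rows --motion '[[[0,0,0.02,0,0,0],[0,0,0.0433,0,0,0],[0,0,0.0433,0,0,0],[0,0,0.0433,0,0,0]]]'

```text
time_s: 10.8
position: [0.5525, -0.0143, 0.1562]
tcp_rot: [[-0.149, 0.989, -0.001], [0.989, 0.149, 0.001], [0.001, -0.001, -1.0]]
force: [0.4, 0.0, -0.3]
opening: 0.007
grasp_force: 0.0
```

Scaled: 0.003 m / 0.3 = 0.01, 0.002 m / 0.3 = 0.0067.

Call:
play_rows --motion '[[[0,0,0.0067,0,0,0],[0,0,0.01,0,0,0],[0,0,0.01,0,0,0]]]'

```text
time_s: 11.05
position: [0.553, -0.0145, 0.1539]
tcp_rot: [[-0.149, 0.989, 0.0], [0.989, 0.149, 0.001], [0.001, 0.0, -1.0]]
force: [0.8, 0.3, -0.1]
opening: 0.006
grasp_force: 0.0
```

Scaled: 0.002 m / 0.3 = 0.0067, 0.001 m / 0.3 = 0.0033.

Call:
play_rows --motion '[[[0,0,0.0033,0,0,0],[0,0,0.0067,0,0,0],[0,0,0.0067,0,0,0]]]'

```text
time_s: 11.3
position: [0.5531, -0.0145, 0.152]
tcp_rot: [[-0.149, 0.989, 0.001], [0.989, 0.149, 0.001], [0.001, 0.001, -1.0]]
force: [-0.2, -0.4, 0.1]
opening: 0.005
grasp_force: 0.0
```

Scaled: 0.002 m / 0.3 = 0.0067, 0.001 m / 0.3 = 0.0033.

Call:
play_rows --motion '[[[0,0,0.0033,0,0,0],[0,0,0.0067,0,0,0],[0,0,0.0067,0,0,0]]]'

```text
time_s: 11.55
position: [0.553, -0.0145, 0.1499]
tcp_rot: [[-0.149, 0.989, 0.0], [0.989, 0.149, 0.001], [0.001, 0.0, -1.0]]
force: [-0.4, -0.0, -0.2]
opening: 0.009
grasp_force: 0.0
```

Scaled: 0.002 m / 0.3 = 0.0067, 0.001 m / 0.3 = 0.0033.

Call:
play_rows --motion '[[[0,0,0.0033,0,0,0],[0,0,0.0067,0,0,0],[0,0,0.0067,0,0,0]]]'

```text
time_s: 11.8
position: [0.5531, -0.0145, 0.148]
tcp_rot: [[-0.149, 0.989, 0.001], [0.989, 0.149, 0.001], [0.001, 0.001, -1.0]]
force: [0.1, 0.3, 0.2]
opening: 0.006
grasp_force: 0.0
```

Scaled: 0.002 m / 0.3 = 0.0067, 0.001 m / 0.3 = 0.0033.

Call:
play_rows --motion '[[[0,0,0.0033,0,0,0],[0,0,0.0067,0,0,0],[0,0,0.0067,0,0,0]]]'

```text
time_s: 12.05
position: [0.5531, -0.0143, 0.146]
tcp_rot: [[-0.149, 0.989, 0.001], [0.989, 0.149, 0.001], [0.001, 0.001, -1.0]]
force: [-0.6, 1.2, 1.2]
opening: 0.004
grasp_force: 0.6
```

Scaled: 0.002 m / 0.3 = 0.0067, 0.001 m / 0.3 = 0.0033.

Call:
play_rows --motion '[[[0,0,0.0033,0,0,0],[0,0,0.0067,0,0,0],[0,0,0.0067,0,0,0]]]'

```text
time_s: 12.3
position: [0.553, -0.0143, 0.1439]
tcp_rot: [[-0.15, 0.989, 0.001], [0.989, 0.15, 0.001], [0.001, 0.001, -1.0]]
force: [0.4, -0.2, -0.4]
opening: 0.005
grasp_force: 0.0
```

Scaled: 0.002 m / 0.3 = 0.0067, 0.001 m / 0.3 = 0.0033.

Call:
play_rows --motion '[[[0,0,0.0033,0,0,0],[0,0,0.0067,0,0,0],[0,0,0.0067,0,0,0]]]'

```text
time_s: 12.55
position: [0.553, -0.0145, 0.1418]
tcp_rot: [[-0.15, 0.989, 0.0], [0.989, 0.15, 0.0], [0.0, 0.0, -1.0]]
force: [-0.9, -0.7, 0.1]
opening: 0.005
grasp_force: 0.0
```

```bash
python3 - <<'E'
from h import *
plan((.5532,-.0145,.15,8.65))
p=imaging.capture('side'); save('tap1',cv2.resize(p['frame'][120:200,260:340],(560,560),interpolation=cv2.INTER_CUBIC))
E
```

```text
at [ 0.553  -0.0145  0.1418] yaw 8.6 F [-0.9 -0.7  0.1] t 12.55 op 0.005 g 0.0
[-0.0, 0.0002, -0.0082] [0.03, -0.02, -0.05]
```

View pics/tap1.png

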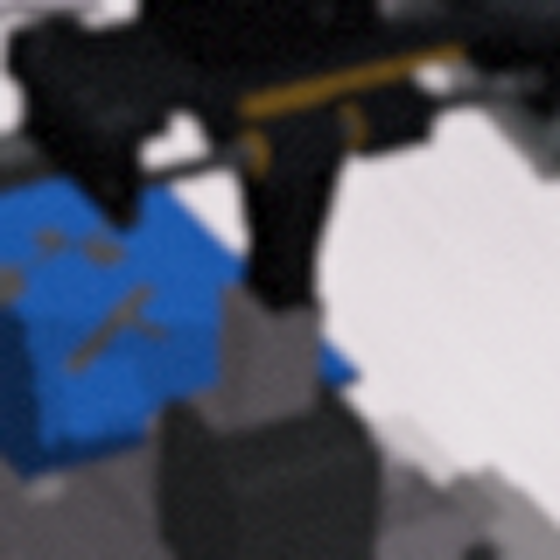

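```bash
python3 - <<'E'
from h import *
p=imaging.capture('side'); s=bot.read_state(); tip=np.array(s['position'])-[0,0,.017]
g=lambda P:((proj(p,P)-(260,120)+.5)*7).round().tolist()
print('tip',g([tip]))
for zb in (.030,.036,.042):
    q=(.553,-.0135,np.radians(8.6)); print(zb,'head front',g(pose(q,[(-.015,-.0135,zb+.09),(.015,-.0135,zb+.09)])),'back',g(pose(q,[(-.015,.0135,zb+.09),(.015,.0135,zb+.09)])))
    # front face cut line at block mouth
m=finder.outline_of('side','wedge'); 
for d in m[:2]:
    ys,xs=np.nonzero(d['pixels']); print(d['confidence'],len(xs),xs.min(),xs.max(),ys.min(),ys.max())
E
```

```text
tip [[280.0, 293.0]]
0.03 head front [[260.0, 332.0], [333.0, 312.0]] back [[222.0, 294.0], [294.0, 274.0]]
0.036 head front [[261.0, 318.0], [335.0, 297.0]] back [[223.0, 280.0], [295.0, 260.0]]
0.042 head front [[263.0, 303.0], [336.0, 283.0]] back [[224.0, 265.0], [297.0, 246.0]]
0.71 248 291 306 161 180
0.61 2482 226 333 154 220
```

Scaled: 0.0015 m / 0.3 = 0.005, 0.001 m / 0.3 = 0.0033.

Call:
play_rows --motion '[[[0,0,0.0033,0,0,0],[0,0,0.005,0,0,0],[0,0,0.005,0,0,0]]]'

```text
time_s: 12.95
position: [0.5531, -0.0146, 0.1405]
tcp_rot: [[-0.149, 0.989, 0.001], [0.989, 0.149, 0.001], [0.0, 0.001, -1.0]]
force: [-0.7, 0.4, 1.2]
opening: 0.006
grasp_force: 0.3
```

Scaled: 0.0015 m / 0.3 = 0.005, 0.001 m / 0.3 = 0.0033.

Call:
play_rows --motion '[[[0,0,0.0033,0,0,0],[0,0,0.005,0,0,0],[0,0,0.005,0,0,0]]]'

```text
time_s: 13.2
position: [0.5531, -0.0145, 0.1391]
tcp_rot: [[-0.149, 0.989, 0.001], [0.989, 0.149, 0.001], [0.001, 0.001, -1.0]]
force: [0.9, 1.2, 1.6]
opening: 0.007
grasp_force: 1.0
```

Scaled: 0.0015 m / 0.3 = 0.005, 0.001 m / 0.3 = 0.0033.

Call:
play_rows --motion '[[[0,0,0.0033,0,0,0],[0,0,0.005,0,0,0],[0,0,0.005,0,0,0]]]'

```text
time_s: 13.45
position: [0.5534, -0.0144, 0.1389]
tcp_rot: [[-0.149, 0.989, 0.002], [0.989, 0.149, 0.0], [0.0, 0.002, -1.0]]
force: [-1.5, 1.5, 11.5]
opening: 0.004
grasp_force: 5.1
```

Call:
play_rows --motion '[[[0,0,0.0017,0,0,0],[0,0,0.0017,0,0,0]]]'

```text
time_s: 13.62
position: [0.5535, -0.0144, 0.1388]
tcp_rot: [[-0.15, 0.989, 0.002], [0.989, 0.15, 0.0], [0.0, 0.002, -1.0]]
force: [-2.2, 1.5, 13.0]
opening: 0.005
grasp_force: 6.4
```

Scaled: 0.0005 m / 0.3 = 0.0017.

Call:
play_rows --motion '[[[0,0,0.0017,0,0,0],[0,0,0.0017,0,0,0]]]'

```text
time_s: 13.78
position: [0.5536, -0.0144, 0.1388]
tcp_rot: [[-0.15, 0.989, 0.002], [0.989, 0.15, 0.0], [-0.0, 0.002, -1.0]]
force: [-3.7, 1.7, 15.0]
opening: 0.008
grasp_force: 7.7
```

Scaled: 0.001 m / 0.3 = 0.0033.

Call:
play_rows --motion '[[[0,0,0.0033,0,0,0],[0,0,0.0033,0,0,0]]]'

```text
time_s: 13.95
position: [0.5538, -0.0144, 0.1386]
tcp_rot: [[-0.15, 0.989, 0.003], [0.989, 0.15, 0.0], [-0.0, 0.003, -1.0]]
force: [-3.8, 1.7, 20.4]
opening: 0.003
grasp_force: 10.1
```

Scaled: 0.001 m / 0.3 = 0.0033.

Call:
play_rows --motion '[[[0,0,0.0033,0,0,0],[0,0,0.0033,0,0,0]]]'

```text
time_s: 14.12
position: [0.554, -0.0143, 0.1385]
tcp_rot: [[-0.15, 0.989, 0.004], [0.989, 0.15, 0.0], [-0.0, 0.004, -1.0]]
force: [-5.2, 2.2, 25.6]
opening: 0.003
grasp_force: 12.7
```

Scaled: -0.05 m / 0.3 = -0.1667, -0.03 m / 0.3 = -0.1.

Call:
play_rows --motion '[[[0,0,0,0,0,0],[0,0,0,0,0,0],[0,0,0,0,0,0],[0,0,-0.0333,0,0,0],[0,0,-0.1,0,0,0],[0,0,-0.1667,0,0,0],[0,0,-0.1667,0,0,0]]]'

```text
time_s: 14.7
position: [0.5554, -0.0151, 0.1878]
tcp_rot: [[-0.15, 0.989, 0.008], [0.989, 0.15, -0.001], [-0.002, 0.007, -1.0]]
force: [0.1, 0.4, 0.0]
opening: 0.003
grasp_force: 0.0
```

```bash
python3 - <<'E'
from h import *
plan((.5532,-.0145,.142,8.65))
p=imaging.capture('side'); D=np.load('m.npy',allow_pickle=True).item()['V']['side']
z=lambda f:cv2.resize(f[125:215,225:335],(400,327),interpolation=cv2.INTER_CUBIC)
save('tight',np.hstack([z(D['frame']),z(p['frame'])]))
def blue(f):
    h=cv2.cvtColor(f,cv2.COLOR_RGB2HSV); return ((h[...,0]>100)&(h[...,0]<125)&(h[...,1]>150))
# panel shift: wedge fit
m=finder.outline_of('side','wedge')[0]; px=m['pixels'].astype(float); print(m['confidence'],px.sum())
for zb in(.024,.028,.032,.036,.040):
    x,f=fit([(p,px)],wedge_parts(zb,.075),(.553,-.013,.15),step=(.005,.005,.03)); print(zb,x.round(4),round(f,3))
E
```

```text
at [ 0.5554 -0.0151  0.1878] yaw 8.6 F [0.1 0.4 0. ] t 14.7 op 0.003 g 0.0
[0.001, -0.0024, 0.0458] [0.42, 0.13, -0.05]
0.7 294.0
0.024 [ 0.5546 -0.0086  0.16  ] 0.166
0.028 [ 0.5533 -0.0114  0.1758] 0.11
0.032 [ 0.551  -0.0149  0.1728] 0.09
0.036 [ 0.5489 -0.0196  0.1797] 0.118
0.04 [ 0.5467 -0.0241  0.2013] 0.166
```

View pics/tight.png

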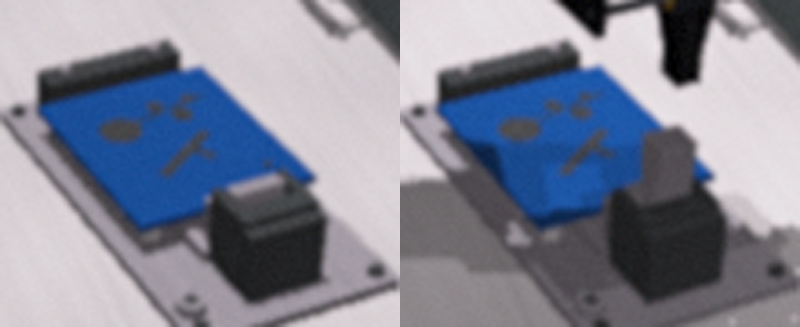

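Left is before, right is after: the wedge stands upright at (668,165) in the crop. The best-fit thin end is at about 31 mm height, about 44 mm below the mouth. I'll tap once more to confirm it no longer moves.

Scaled: 0.046 m / 0.3 = 0.1533, 0.04 m / 0.3 = 0.1333.

Call:
play_rows --motion '[[[0,-0.0067,0.0667,0,0,0],[0,-0.0067,0.1333,0,0,0],[0,-0.0067,0.1533,0,0,0],[0,-0.0067,0.1533,0,0,0],[0,-0.0067,0.1533,0,0,0]]]'

```text
time_s: 15.22
position: [0.5495, -0.0146, 0.1382]
tcp_rot: [[-0.15, 0.989, -0.004], [0.989, 0.15, 0.001], [0.002, -0.003, -1.0]]
force: [-3.6, 0.2, 8.4]
opening: 0.005
grasp_force: 3.8
```

Scaled: 0.0015 m / 0.3 = 0.005.

Call:
play_rows --motion '[[[0,0,0.005,0,0,0],[0,0,0.005,0,0,0]]]'

```text
time_s: 15.38
position: [0.5495, -0.0146, 0.1381]
tcp_rot: [[-0.15, 0.989, -0.003], [0.989, 0.15, 0.001], [0.001, -0.003, -1.0]]
force: [-5.2, 0.2, 17.0]
opening: 0.008
grasp_force: 8.5
```

Scaled: 0.0015 m / 0.3 = 0.005.

Call:
play_rows --motion '[[[0,0,0.005,0,0,0],[0,0,0.005,0,0,0]]]'

```text
time_s: 15.55
position: [0.5495, -0.0146, 0.138]
tcp_rot: [[-0.15, 0.989, -0.003], [0.989, 0.15, 0.001], [0.001, -0.003, -1.0]]
force: [-7.5, -0.6, 26.3]
opening: 0.003
grasp_force: 13.1
```

Scaled: 0.0005 m / 0.3 = 0.0017.

Call:
play_rows --motion '[[[0,0,0.0017,0,0,0],[0,0,0.0017,0,0,0],[0,0,0.0017,0,0,0]]]'

```text
time_s: 15.8
position: [0.5495, -0.0146, 0.138]
tcp_rot: [[-0.15, 0.989, -0.002], [0.989, 0.15, 0.001], [0.001, -0.002, -1.0]]
force: [-9.4, 1.0, 28.8]
opening: 0.009
grasp_force: 14.5
```

It holds at 28.8 N without moving, so it is tight. I'll retreat straight up and hand in.

Scaled: -0.1 m / 0.3 = -0.3333, -0.08 m / 0.3 = -0.2667.

Call:
play_rows --motion '[[[0,0,-0.0333,0,0,0],[0,0,-0.1333,0,0,0],[0,0,-0.2667,0,0,0],[0,0,-0.3333,0,0,0],[0,0,-0.3333,0,0,0],[0,0,-0.3333,0,0,0]]]'

```text
time_s: 16.3
position: [0.5512, -0.0149, 0.2353]
tcp_rot: [[-0.149, 0.989, 0.002], [0.989, 0.149, 0.0], [0.0, 0.002, -1.0]]
force: [0.7, 0.4, 0.3]
opening: 0.009
grasp_force: 0.0
```

```bash
python3 - <<'E'
from h import *
plan()
p=imaging.capture('side')
m=finder.outline_of('side','wedge')[0]; px=m['pixels'].astype(float)
for zb in(.028,.031,.034): print(zb,*[np.round(a,4) for a in fit([(p,px)],wedge_parts(zb,.075),(.553,-.013,.15),step=(.005,.005,.03))])
print(bot.hand_in())
E
```

```text
at [ 0.5512 -0.0149  0.2353] yaw 8.59 F [0.7 0.4 0.3] t 16.3 op 0.009 g 0.0
0.028 [ 0.5525 -0.0101  0.1594] 0.0915
0.031 [ 0.5516 -0.0126  0.1777] 0.0672
0.034 [ 0.5499 -0.0158  0.2026] 0.0687
the job is handed in; nothing more can be done
None
```

I handed the job in at about 16 s: the wedge stands thin end down in the slot, about 44 mm below the mouth, and did not move under a final 29 N push. The panel-to-stop force couldn't be measured, and the hand-in gave no verdict.

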